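# Fence up and gauge the specimen blocks at the microscope light base

### The arm

A 7-joint arm with a two-finger parallel gripper is mounted at the origin on the work surface. World frame = base frame: x ahead of the robot, y to its left, z up, the work surface at z = 0. Lengths are in m, angles in rad, forces in N, time in s.
With the tool pointing down it reaches from about 0.425 to 0.875 m from the base axis. Payload 4.7 kg.
Tool frame: the origin (TCP) lies between the finger pads; the fingertips stand 19 mm ahead of it and the grasp point (between the pads) is the TCP (ctrl.tip_extent is the distance from the TCP to the fingertips, in m); z points along the fingers, y is the line along which they close (so a half turn about z gives the same grasp; the last joint's range is limited). The gripper opens to 87 mm and grips with 3 to 60 N. Pads are 19 mm wide; open, the fingers measure 117 mm over their backs; the gripper's body (75 mm by 190 mm) begins 51 mm behind the grasp point.
Start: joints at [1.143, 0.321, -0.07, 1.45, 0.023, 1.371, -0.057], TCP at [0.278, -0.588, 0.242] pointing down, gripper open.
Joint ranges: [-2.86, 2.86], [-0.3, 2.09], [-1.38, 1.24], [0.06, 2.45], [-1.56, 4.7], [0.09, 2.05], [-2.69, 2.69]. Speed limits (rad/s): [2.57, 2.57, 3.14, 3.14, 3.14, 3.14, 3.14].

### API

Orientations are given as a rotation vector (axis times angle).
In Python, from bench import ctrl gives the robot as it stands.
- The arm moves only by the shell command python3 -m crank 'ROWS' [OPENING] [FORCE]. ROWS is JSON, a list of rows, each an object of numbers: "tx", "ty", "tz": the shift along the tool's x, y, z in mm; "turn": the turn about the tool's z in units of 5 degrees (1.0 is 5 degrees). In form: [{"tx": .., "ty": .., "tz": .., "turn": ..}, ...]. A call has 1 to 5 rows; each row is the pose to reach, as a shift and turn from the pose commanded when the call began, along the tool's axes at that moment; what a row does not reach only later rows make up. A row lasts 1/8 s, in which the tool goes at most 62.5 mm and 10.7 degrees, less where a joint would pass 70% of its speed; a pose out of reach is approached as far as the arm can. A call with a gripper value outside its range is refused whole. OPENING is the finger opening in mm, from 0 to 87, set as the call begins (- or left out, the last holds). The fingers move at their own pace and stop on an object; FORCE is the grip in N (left out, the last holds). Time passes only in rows, so rows that repeat a pose let the fingers close. It gives the time, the measured TCP pose, the force, the opening and the grip force at its end, in the units of the state.
- ctrl.get_state(): the state, without advancing time (a new reading comes with each control period).
- ctrl.get_image(name): name is "scene" or "side" or "wrist"; returns (picture, depth): 400x640x3 uint8, red, green, blue; 400x640 float32, m along the optical axis (not along the pixel's ray), 0 where there is no reading.
- ctrl.camera_model(name): a dict with "intrinsics" (3x3 intrinsics, pixels), "dist_coeffs" ([k1, k2, p1, p2, k3] as OpenCV has them; the pictures are not rectified), "origin" and "orientation" of the camera in the world. Camera axes: x right, y down, z forward; pixel columns grow to the right and rows downward; lengths in m; the calibration is good to about 2 mm. A picture is of the moment at which its call begins: read the wrist's pose just before it. camera_model takes no time and is no camera call; for the wrist camera it gives the pose at the moment of the call.
- ctrl.close_job(): hands the job in; it is judged then, once.
Trained networks look in the newest picture that a camera, given by its name, has taken for a name from the list of things; names that differ only in an ending like _2 or _b are one class to them, and where a whole thing is asked for, a point or a joint stands for the part that bears it (a point fixed in the world has none). Each returns a list of dicts, best first, with "confidence" (0 to 1); they miss things now and then, are a little off and sometimes report something else, mostly with a low value. They report only what shows in the picture. A call takes as long as a camera call. They do not tell look-alikes from the thing itself.
- ctrl.recognise(camera, query): "xyz" ([x, y, z] in m, in world coordinates, good to about 4 mm: the middle of the surface that is visible of it).
- ctrl.mark_of(camera, query): "xyz" ([x, y, z] in m, in world coordinates, good to about 4 mm: a listed point, or the origin of a listed thing).
The state is a dict: "time": time; "joint_positions": joint angles; "qd": joint speeds; "joint_torque": joint torques, N m; "position": TCP position; "tool_rot": TCP orientation; "ft_force": force on the tool from outside, world axes, zero at the start; "torque": the same for the moment, N m; "grip_width": opening from 0.0 (shut) to 1.0 (fully open); "grip_force": force on a finger pad.
Only numpy, scipy, OpenCV 4.12 (cv2) and the standard library are available. Lean on these libraries where they do the work, as an engineer would, in place of code of your own. Each camera call takes 0.05 s, during which the arm holds its last target. There are 200 camera calls.

### The job

Lay the straightedge on the bench flush along the front edge of the microscope's light base, roughly centred, and stand every specimen block on the bench with one of its narrow end faces flush and square against the straightedge's near side, far enough apart for the gauge to straddle each one. With all of them lined up, take the height gauge and lower it over each block in turn, from the lowest block to the tallest, until both its legs stand on the bench and its sprung foot rests on the block and reads the height, holding it there for a full second. Finally stand the gauge back on the middle of its mat, with the straightedge and all blocks still flush (put back any that gets knocked away), and leave the bottle, tube rack and dish where they are.

Things in the scene. Friction and masses are not known exactly. Their poses are not given: they have to be found in the camera images.
- base: fixed light base of a stereo microscope: low grey painted plate, 120 (x) x 300 (y) x 18 mm high, round glass window in its top; origin at the centre of its underside on the bench; its front edge is the vertical face at its own x = -60 mm (the side towards the robot), which runs along its y axis
- straightedge: loose steel bar 20 (x) x 280 (y) x 20 mm high, 0.45 kg, lying on the bench, with a black upright grip on the middle of its top: 14 (x) x 50 (y) mm, from 20 to 60 mm above the bench; origin at the centre of its underside; both long faces (x = +-10 mm) are true and the two ways round are alike
- low_block: aluminium specimen block 72 (x, long) x 52 (y) x 24 mm high, about 0.2 kg, standing on the bench; origin at the centre of its underside, its narrow end faces at x = +-36 mm; a small amber disc is flush in the top near one end; may be absent (either way round will do)
- mid_block: as low_block but 84 (x) x 52 (y) x 32 mm high, about 0.3 kg, end faces at x = +-42 mm; may be absent
- tall_block: as low_block but 96 (x) x 52 (y) x 40 mm high, about 0.45 kg, end faces at x = +-48 mm; may be absent
- gauge: loose bridge-shaped height gauge, 0.4 kg, 124 mm tall, standing on its mat: two steel legs 44 (x) x 12 (y) mm with a clear gap of 72 mm between them (y = -36 to +36 mm, outer faces at y = +-48 mm) and 60 mm of headroom, a grey cross-beam from 60 to 82 mm high with a white dial on its -x face, and above it a black grip 24 x 24 mm from 82 to 124 mm; origin midway between the soles of the legs
- foot (a point): centre of the underside of the gauge's sprung foot, a 20 mm steel disc on a slide in the middle of the gauge, between the legs; 15 mm above the soles when free
- plunger (a joint): slide of the gauge's foot (m): 0 when the foot hangs free (sprung down with 1 to 1.5 N), grows as a part pushes it up; with the soles on the bench the part's height is 15 mm + this value; end stop at 0.038
- mat: fixed square black rubber mat 120 x 120 x 4 mm, the gauge's parking place; origin at the centre of its underside
- bottle: bystander: glass reagent bottle with a blue cap, 70 mm across, 120 mm tall; origin at its base
- tube_rack: bystander: open blue plastic tube rack 80 x 120 x 45 mm; origin at its base
- dish: bystander: closed white petri dish 90 mm across, 16 mm high; origin at its base
Things that resemble listed ones, but are neither listed nor needed, are in the scene too. Leave any red or yellow look-alike of the mid_block alone. What is shaped like the tall_block but brown is not meant.

How it is judged:
On the way, in this order (a step that is already met when the one before it is completed fails the run):
1. the straightedge lies flush along the light base's front edge, roughly centred (x of straightedge in the frame of base between -0.073 and -0.067 m and y of straightedge in the frame of base between -0.05 and 0.05 m and angle between the y axis of straightedge and the y axis of base, either way round below 0.03 rad and height (world z) of straightedge below 0.003 m and angle between straightedge's own z axis and vertical below 0.05 rad), for 0.2 s.
2. every block stands with an end face flush and square against the straightedge, which is still flush with the base (all of step 1 and x of low_block in the frame of base between -0.1205 and -0.1115 m and y of low_block in the frame of straightedge between -0.13 and 0.13 m and angle between the x axis of each of low_block, mid_block, tall_block and the x axis of base, either way round below 0.07 rad and height (world z) of each of low_block, mid_block, tall_block below 0.003 m and angle between each of low_block, mid_block, tall_block's own z axis and vertical below 0.05 rad and x of mid_block in the frame of base between -0.1265 and -0.1175 m and y of mid_block in the frame of straightedge between -0.13 and 0.13 m and x of tall_block in the frame of base between -0.1325 and -0.1235 m and y of tall_block in the frame of straightedge between -0.13 and 0.13 m and contact force between the fingers and low_block below 2 N and contact force between the fingers and mid_block below 2 N and contact force between the fingers and tall_block below 2 N), for 0.2 s.
3. the gauge stands over the lowest block with its soles on the bench and its foot on the block, reading its height (z of foot in the frame of low_block between 0.0215 and 0.0265 m and z of gauge in the frame of low_block between -0.004 and 0.004 m and contact force between plunger and low_block above 0.3 N and angle between the z axis of gauge and the z axis of low_block, either way round below 0.05 rad), for 0.8 s.
4. the gauge stands over the middle block with its soles on the bench and its foot on the block, reading its height (z of foot in the frame of mid_block between 0.0295 and 0.0345 m and z of gauge in the frame of mid_block between -0.004 and 0.004 m and contact force between plunger and mid_block above 0.3 N and angle between the z axis of gauge and the z axis of mid_block, either way round below 0.05 rad), for 0.8 s.
5. the gauge stands over the tallest block with its soles on the bench and its foot on the block, reading its height (z of foot in the frame of tall_block between 0.0375 and 0.0425 m and z of gauge in the frame of tall_block between -0.004 and 0.004 m and contact force between plunger and tall_block above 0.3 N and angle between the z axis of gauge and the z axis of tall_block, either way round below 0.05 rad), for 0.8 s.
At the end, for the whole second after the job is handed in: straightedge flush with the base's front edge (3 mm, 0.03 rad, middles within 50 mm); every block upright on the bench, an end face flush and square to the straightedge (4.5 mm, 0.07 rad); gauge upright on its mat, middles within 35 mm; all at rest (all of step 1 and x of low_block in the frame of base between -0.1205 and -0.1115 m and y of low_block in the frame of straightedge between -0.13 and 0.13 m and angle between the x axis of each of low_block, mid_block, tall_block and the x axis of base, either way round below 0.07 rad and height (world z) of each of low_block, mid_block, tall_block below 0.003 m and angle between each of low_block, mid_block, tall_block, gauge's own z axis and vertical below 0.05 rad and x of mid_block in the frame of base between -0.1265 and -0.1175 m and y of mid_block in the frame of straightedge between -0.13 and 0.13 m and x of tall_block in the frame of base between -0.1325 and -0.1235 m and y of tall_block in the frame of straightedge between -0.13 and 0.13 m and horizontal distance between gauge and mat below 0.035 m and height (world z) of gauge between 0.001 and 0.007 m and value of joint plunger below 0.003 m and linear speed of each of gauge, low_block, mid_block, tall_block below 0.02 m/s); the robot touches nothing.
It fails at once if the bottle is moved more than 3 cm (distance of bottle from where it was at the start of the episode above 0.03 m).
It fails at once if the tube rack is moved more than 3 cm (distance of tube_rack from where it was at the start of the episode above 0.03 m).
It fails at once if the dish is moved more than 3 cm (distance of dish from where it was at the start of the episode above 0.03 m).
It fails at once if the gauge is tipped over (angle between gauge's own z axis and vertical above 0.7 rad).
Of low_block, mid_block, tall_block only 2 to 3 are there at a start; the rules pass over those that are not, and their reading is None.
At some moment in a run one of low_block, mid_block, tall_block may be knocked a few centimetres aside while the robot is not near it.
It also fails if it takes over 210 s, if anything falls off the work surface, if the arm or the gripper's body presses on something with over 40 N, if the wrist force passes 120 N, or if a joint passes its speed limit or range.

## Working session

There is one attempt and no reset: what is moved stays moved. The work goes in short steps, Python scripts to look and compute and a shell command to move; the robot and the scene stay as the last step left them, time stands still between calls to the robot, and variables do not carry over. Pictures are saved under pics/ and viewed, at most 14 in all, crops included, and the job is handed in when it is done.

```bash
ls; mkdir -p pics
cat > h.py <<'E'
import numpy as np, cv2
from bench import ctrl
from scipy.spatial.transform import Rotation as R
def cloud(cam, save=None):
    m=ctrl.camera_model(cam); im,d=ctrl.get_image(cam)
    if save: cv2.imwrite('pics/'+save, im[:,:,::-1])
    K=np.array(m['intrinsics']); 
    v,u=np.mgrid[0:d.shape[0],0:d.shape[1]]
    p=cv2.undistortPoints(np.stack([u,v],-1).reshape(-1,1,2).astype(np.float64),K,np.array(m['dist_coeffs'])).reshape(d.shape+(2,))
    P=np.dstack([p,np.ones_like(d)])*d[...,None]
    o=np.array(m['orientation']); Rm=o if o.shape==(3,3) else R.from_rotvec(o).as_matrix()
    W=P@Rm.T+np.array(m['origin']); W[d==0]=np.nan
    return im,W
E
python3 - <<'E'
from h import *
for c in ['scene','side','wrist']:
    print(c,ctrl.camera_model(c)['origin'],ctrl.camera_model(c)['orientation'])
    im,W=cloud(c,c+'0.png')
    np.savez(c+'0.npz',im=im,W=W)
    if c!='wrist':
      for q in ['base','straightedge','low_block','mid_block','tall_block','gauge','mat','bottle','tube_rack','dish']:
        print(c,q,[(np.round(r['xyz'],3).tolist(),round(r['confidence'],2)) for r in ctrl.mark_of(c,q)])
print(ctrl.get_state())
E
```

```text
pics
scene [1.655416   0.20061206 1.18348363] [-1.61041336 -1.90626824  0.83789219]
scene base [([0.689, -0.048, 0.002], 0.88), ([0.422, 0.299, 0.003], 0.17)]
scene straightedge [([0.688, -0.046, -0.003], 0.72), ([0.404, -0.305, 0.005], 0.68)]
scene low_block []
scene mid_block [([0.275, 0.255, 0.001], 0.8), ([0.422, 0.138, 0.005], 0.75), ([0.36, 0.017, -0.002], 0.71)]
scene tall_block [([0.42, -0.101, 0.005], 0.78), ([0.246, -0.275, -0.001], 0.77)]
scene gauge [([0.42, -0.1, 0.003], 0.46), ([0.405, -0.308, 0.004], 0.34)]
scene mat []
scene bottle [([0.646, -0.332, -0.001], 0.73)]
scene tube_rack [([0.502, 0.475, -0.002], 0.73), ([0.42, 0.139, 0.004], 0.6)]
scene dish [([0.516, -0.485, 0.008], 0.7)]
side [-0.1507171   0.64264687  1.03015422] [-1.00941499  2.49870348 -0.98909034]
side base [([0.687, -0.05, 0.001], 0.61), ([0.418, 0.302, -0.002], 0.17)]
side straightedge [([0.411, -0.305, -0.001], 0.58)]
side low_block [([0.422, -0.095, -0.003], 0.16)]
side mid_block [([0.421, 0.14, -0.006], 0.93), ([0.27, 0.251, -0.004], 0.9), ([0.362, 0.018, -0.001], 0.6)]
side tall_block [([0.505, 0
[... 393 characters left out ...]
me': 1.15, 'joint_positions': array([ 1.14308724,  0.32096977, -0.07010239,  1.45049223,  0.02256581,
        1.3708178 , -0.05689068]), 'qd': array([-0.00049014,  0.00127788, -0.00038773, -0.0006768 , -0.00249013,
       -0.00144914, -0.00176851]), 'joint_torque': array([ 8.77068378e-04, -4.91117191e+01, -4.02993103e-01, -3.12775040e+01,
       -6.39590411e-02,  3.36465973e-02,  4.15303163e-06]), 'position': array([ 0.27792034, -0.58760518,  0.24161009]), 'tool_rot': array([3.06514654e+00, 6.88376146e-01, 1.74018281e-05]), 'ft_force': array([-0.24824298, -0.17549451,  0.21329219]), 'torque': array([-0.00321352,  0.02682666, -0.00145903]), 'grip_force': 0.0, 'grip_width': 0.9994784213589729}
```

View pics/scene0.png

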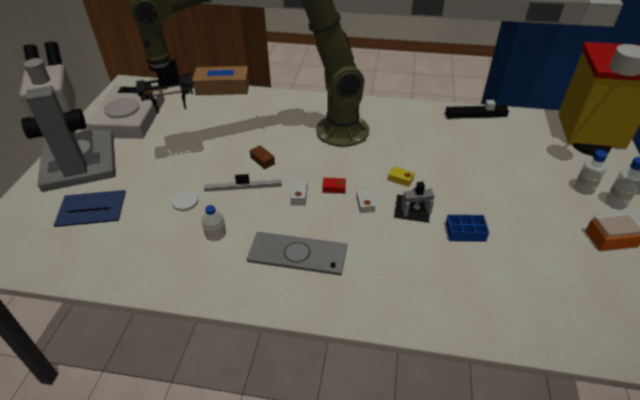

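View pics/side0.png

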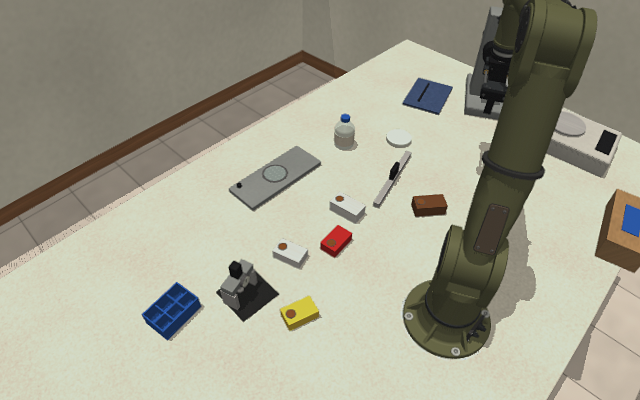

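```bash
cat >> h.py <<'E'
def topfit(Ws, c, z0, z1, r=0.09, grow=False):
    """min-area rect of points in height band near c: centre, sizes, angle of long axis(deg)"""
    P=np.concatenate([W.reshape(-1,3) for W in Ws]); P=P[~np.isnan(P[:,0])]
    P=P[(np.hypot(P[:,0]-c[0],P[:,1]-c[1])<r)&(P[:,2]>z0)&(P[:,2]<z1)]
    if len(P)<10: return None
    g=np.round(P[:,:2]/0.002).astype(int); lo=g.min(0)-3; im=np.zeros(g.max(0)-lo+4,np.uint8)
    im[tuple((g-lo).T)]=1; im=cv2.morphologyEx(im,cv2.MORPH_CLOSE,np.ones((3,3)))
    n,l,s,_=cv2.connectedComponentsWithStats(im); k=l[tuple((g-lo).T)]
    P=P[k==1+np.argmax(s[1:,4])]
    (cx,cy),(w,h),a=cv2.minAreaRect((P[:,:2]*1000).astype(np.float32))
    if w<h: a+=90; w,h=h,w
    a=(a+90)%180-90
    return np.round([cx,cy,w,h,a,np.median(P[:,2])*1000,len(P)],1)
E
python3 - <<'E'
from h import *
Ws={c:np.load(c+'0.npz')['W'] for c in ['scene','side']}
for n,c,z0,z1,r in [('base',(.688,-.048),.014,.024,.2),('se',(.405,-.305),.014,.026,.17),('segrip',(.405,-.305),.052,.068,.1),
 ('a',(.27,.253),.015,.05,.075),('b',(.421,.139),.015,.05,.075),('c',(.361,.017),.015,.05,.075),('d',(.42,-.099),.015,.055,.075),('e',(.25,-.274),.015,.05,.075),
 ('mat',(.42,.3),.002,.008,.1),('ggrip',(.42,.3),.1,.14,.1),('gbeam',(.42,.3),.07,.09,.1)]:
    print(n,topfit([Ws['scene']],c,z0,z1,r),topfit([Ws['side']],c,z0,z1,r))
E
```

```text
base [ 688.7  -48.2  298.8  126.7   88.4   18.5 2598. ] [ 684.4  -47.3  301.6  124.    88.7   17.  2053. ]
se [ 410.7 -310.   270.5   29.8  -75.1   19.7  306. ] [ 385.3 -233.7  130.5   21.4  -75.1   18.6  190. ]
segrip [ 411.  -311.2   36.    20.1  -72.4   57.7   43. ] [ 404.2 -307.8   48.8   13.9  -73.9   58.5   54. ]
a [278.1 252.9  86.   57.3  70.8  31.3 281. ] [272.1 253.1  84.6  54.9  71.4  31.3 737. ]
b [428.3 140.3  87.1  54.   16.4  31.3 315. ] [422.5 140.5  85.5  55.1  15.3  30.2 576. ]
c [366.2  20.7  83.3  58.6 -86.4  31.3 294. ] [359.7  20.2  89.   54.2 -85.9  30.5 529. ]
d [425.1 -96.7 105.3  52.5   6.7  39.1 342. ] [421.1 -96.  101.4  56.3   7.1  37.7 592. ]
e [ 253.3 -277.3  100.8   57.2   52.3   37.4  264. ] [ 245.2 -276.7   96.6   58.    49.5   37.9  574. ]
mat [442.6 298.5 125.3  92.1  85.3   4.8 300. ] [394.  300.7 129.8  88.7 -86.1   4.  780. ]
ggrip [435.8 312.7  27.5  26.   21.1 121.8  90. ] [428.8 312.6  26.   24.4  17.4 123.3 154. ]
gbeam [436.1 313.9  96.1  41.5 -70.8  84.5 255. ] [424.2 312.2  98.2  45.2 -74.5  84.3 472. ]
```

Scene picture: the wanted grey blocks are at (299,190) and (366,200). The red (334,185), yellow (401,176) and brown (262,156) look-alikes stay put. The bar is at (243,184), the gauge on its mat at (415,203) and the base at (298,252). The side view agrees. No low block is present.

```bash
cat >> h.py <<'E'
def plan(x,y,z,psi,mod=180):
    s=ctrl.get_state(); M=R.from_rotvec(s['tool_rot']).as_matrix()
    d=M.T@(np.array([x,y,z])-s['position'])*1000
    p=np.degrees(np.arctan2(M[1,0],M[0,0])); dy=(psi-p+mod/2)%mod-mod/2
    print('at',np.round(s['position'],4),'psi',round(p,2),'-> tx %.1f ty %.1f tz %.1f turn %.2f'%(*d,-dy/5), 't',round(s['time'],2),'q7',round(s['joint_positions'][6],2))
E
python3 - <<'E'
from h import *
plan(.406,-.306,.2,105)
E
```

```text
at [ 0.2779 -0.5876  0.2416] psi 25.32 -> tx 236.2 ty -199.8 tz 41.6 turn -15.94 t 1.15 q7 -0.06
```

```bash
python3 -m crank '[{"tx":40,"ty":-34,"tz":7,"turn":-2},{"tx":80,"ty":-68,"tz":14,"turn":-4},{"tx":120,"ty":-101,"tz":20,"turn":-6},{"tx":160,"ty":-135,"tz":28,"turn":-8},{"tx":200,"ty":-168,"tz":35,"turn":-10}]' 87
python3 - <<'E'
from h import *
plan(.406,-.306,.2,105)
E
```

```text
time: 1.78
position: [0.3875, -0.3486, 0.2066]
tool_rot: [2.481, 1.926, -0.0]
ft_force: [-0.5, -1.0, 0.4]
grip_width: 1.003
grip_force: 0.0
at [ 0.3875 -0.3486  0.2066] psi 75.64 -> tx 45.9 ty 7.4 tz 6.6 turn -5.87 t 1.77 q7 0.41
```

```bash
python3 -m crank '[{"tx":20,"ty":4,"tz":3,"turn":-2},{"tx":46,"ty":7,"tz":7,"turn":-4},{"tx":46,"ty":7,"tz":7,"turn":-5.9},{"tx":46,"ty":7,"tz":7,"turn":-5.9}]'
python3 - <<'E'
from h import *
im,W=cloud('wrist','w1.png')
plan(.406,-.306,.2,105)
print('grip',topfit([W],(.406,-.306),.05,.07,.1)); print('bar',topfit([W],(.406,-.306),.012,.028,.17))
E
```

```text
time: 2.28
position: [0.4054, -0.3074, 0.1997]
tool_rot: [1.918, 2.488, -0.001]
ft_force: [0.8, -0.2, 0.1]
grip_width: 1.002
grip_force: 0.0
at [ 0.4052 -0.3078  0.1997] psi 104.62 -> tx 1.5 ty 1.2 tz -0.3 turn -0.08 t 2.33 q7 0.83
grip [ 407.  -308.1   49.2   13.3  -74.7   59.3  786. ]
bar [ 401.1 -285.7  230.2   20.   -75.    19.5 3576. ]
```

View pics/w1.png

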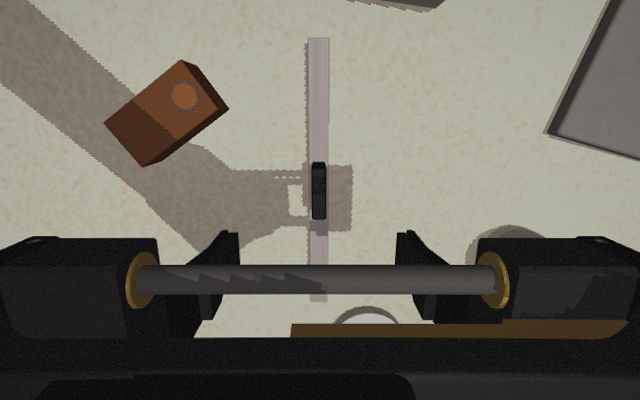

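The bar lies vertical in the wrist picture at column 318, its grip at (319,190) and the fingers either side of it. The brown look-alike is at (165,110).

```bash
python3 -m crank '[{"tx":1,"ty":2,"tz":50,"turn":-0.1},{"tx":1,"ty":2,"tz":100,"turn":-0.1},{"tx":1,"ty":2,"tz":140,"turn":-0.1},{"tx":1,"ty":2,"tz":156,"turn":-0.1},{"tx":1,"ty":2,"tz":156,"turn":-0.1}]' && python3 -m crank '[{"tx":0},{"tx":0},{"tx":0},{"tx":0},{"tx":0}]' 0 40 && python3 -m crank '[{"tz":-20},{"tz":-50},{"tz":-80},{"tz":-80}]'
python3 - <<'E'
from h import *
plan(.54,-.1,.12,88.5)
E
```

```text
time: 2.95
position: [0.4067, -0.3061, 0.0432]
tool_rot: [-1.907, -2.495, -0.0]
ft_force: [-0.2, 0.0, 0.2]
grip_width: 1.001
grip_force: 0.0
at [ 0.4067 -0.3061  0.0432] psi 105.22 -> tx 164.0 ty 182.7 tz -76.7 turn 3.34 t 2.95 q7 0.77$[0]: bad value
```

```bash
python3 -m crank '[{"tx":0,"ty":0,"tz":0,"turn":0},{"tx":0,"ty":0,"tz":0,"turn":0},{"tx":0,"ty":0,"tz":0,"turn":0},{"tx":0,"ty":0,"tz":0,"turn":0},{"tx":0,"ty":0,"tz":0,"turn":0}]' 0 40
```

```text
time: 3.58
position: [0.407, -0.3061, 0.0437]
tool_rot: [1.906, 2.497, -0.0]
ft_force: [-0.4, 0.6, 0.7]
grip_width: 0.517
grip_force: 0.0
```

```bash
python3 -m crank '[{"tx":0,"ty":0,"tz":0,"turn":0},{"tx":0,"ty":0,"tz":0,"turn":0},{"tx":0,"ty":0,"tz":0,"turn":0},{"tx":0,"ty":0,"tz":0,"turn":0},{"tx":0,"ty":0,"tz":0,"turn":0}]' 0 40 && python3 -m crank '[{"tx":0,"ty":0,"tz":-15,"turn":0},{"tx":0,"ty":0,"tz":-40,"turn":0},{"tx":0,"ty":0,"tz":-77,"turn":0},{"tx":0,"ty":0,"tz":-77,"turn":0}]'
python3 - <<'E'
from h import *
plan(.54,-.1,.12,88.5)
E
```

```text
time: 4.2
position: [0.4068, -0.3061, 0.0435]
tool_rot: [-1.905, -2.498, 0.0]
ft_force: [-0.1, 0.2, -0.4]
grip_width: 0.161
grip_force: 40.0
time: 4.7
position: [0.409, -0.3073, 0.1238]
tool_rot: [1.902, 2.492, -0.001]
ft_force: [0.3, 0.6, -4.7]
grip_width: 0.157
grip_force: 39.9
at [ 0.409  -0.3073  0.1238] psi 105.31 -> tx 165.4 ty 181.1 tz 3.6 turn 3.36 t 4.7 q7 0.81
```

```bash
python3 -m crank '[{"tx":35,"ty":28,"tz":0,"turn":0.6},{"tx":80,"ty":68,"tz":0,"turn":1.5},{"tx":125,"ty":110,"tz":0,"turn":2.4},{"tx":165,"ty":161,"tz":0,"turn":3.36},{"tx":165,"ty":161,"tz":0,"turn":3.36}]' && python3 -m crank '[{"tx":0,"ty":0,"tz":0,"turn":0},{"tx":0,"ty":0,"tz":0,"turn":0},{"tx":0,"ty":0,"tz":0,"turn":0}]'
python3 - <<'E'
from h import *
im,W=cloud('wrist','w2.png'); np.savez('w2.npz',im=im,W=W)
plan(.60,-.048,.0437,88.5)
print('base',topfit([W],(.687,-.048),.010,.026,.2),'bar',topfit([W],(.52,-.08),.07,.1,.2))
# front edge: for each y bin, min x of base-top points
P=W.reshape(-1,3); P=P[(P[:,2]>.013)&(P[:,2]<.024)&(P[:,0]>.59)&(P[:,0]<.75)]
b=np.round(P[:,1]/.004); ys=[];xs=[]
for k in np.unique(b):
    q=P[b==k]
    if len(q)>20: ys.append(k*.004); xs.append(np.sort(q[:,0])[1])
c=np.polyfit(ys,xs,1); r=np.array(xs)-np.polyval(c,ys); m=abs(r)<.003; c=np.polyfit(np.array(ys)[m],np.array(xs)[m],1)
print('edge x=%.4f%+.4f*y'%(c[1],c[0]),'yaw deg',-np.degrees(np.arctan(c[0])),min(ys),max(ys),m.mean())
E
```

```text
time: 5.32
position: [0.5206, -0.0975, 0.1198]
tool_rot: [-2.238, -2.201, -0.005]
ft_force: [-1.5, -0.3, -4.0]
grip_width: 0.159
grip_force: 39.9
time: 5.7
position: [0.5179, -0.1058, 0.1202]
tool_rot: [-2.253, -2.19, 0.001]
ft_force: [-0.8, -0.5, -4.0]
grip_width: 0.156
grip_force: 39.9
at [ 0.5181 -0.1056  0.1204] psi 88.39 -> tx 59.9 ty 80.3 tz 76.6 turn -0.02 t 5.75 q7 0.03
base [ 6.8570e+02 -6.3700e+01  2.0160e+02  1.2110e+02  8.9400e+01  1.7700e+01
  4.1859e+04] bar [ 519.8  -41.1  116.    24.3   86.1   96.2 8435. ]
edge x=0.6232-0.0884*y yaw deg 5.050271190503549 -0.2 0.036000000000000004 0.24074074074074073
```

View pics/w2.png

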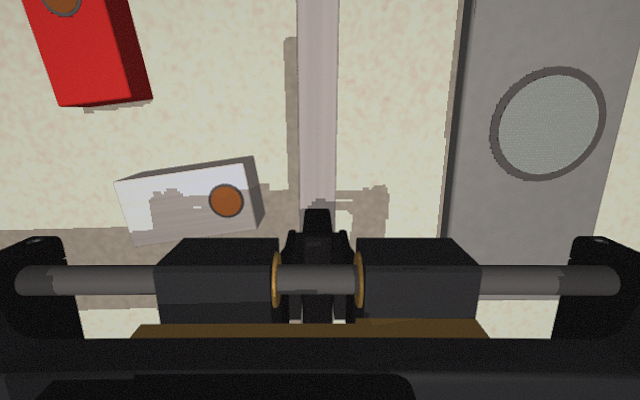

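The bar is held, its edges at columns 297-337. The base front edge runs from (460,0) to (440,250), the tall block is at (190,200) and the red look-alike is at top left. I'll refit the edge by image row.

```bash
cat >> h.py <<'E'
def edge(W,z0,z1,x0,x1,y0,y1,side=-1,rows=(0,230)):
    """line x=a+b*y through the near (-1) or far (+1) x boundary of a top face, row by row"""
    L=[]
    for v in range(*rows):
        q=W[v]; q=q[(q[:,2]>z0)&(q[:,2]<z1)&(q[:,0]>x0)&(q[:,0]<x1)&(q[:,1]>y0)&(q[:,1]<y1)]
        if len(q)>8: i=np.argmin(q[:,0]) if side<0 else np.argmax(q[:,0]); L.append(q[i,:2])
    L=np.array(L); m=np.ones(len(L),bool)
    for _ in range(8):
        c=np.polyfit(L[m,1],L[m,0],1); r=abs(L[:,0]-np.polyval(c,L[:,1])); m=r<max(.0008,1.5*np.median(r))
    return c[1],c[0],m.sum(),len(L),L[m,1].min(),L[m,1].max()
E
python3 - <<'E'
from h import *
W=np.load('w2.npz')['W']
print('base front',edge(W,.0145,.024,.6,.7,-.2,.2,-1))
for s in (-1,1): print('bar',edge(W,.085,.108,.48,.56,-.07,.2,s,(0,200)))
print('tall',topfit([W],(.422,-.097),.034,.046,.08))
E
```

```text
base front (np.float64(0.6270375665778091), np.float64(0.013768797051985835), np.int64(219), 230, np.float64(-0.13125054154030028), np.float64(0.036091862319860425))
bar (np.float64(0.511061708317372), np.float64(0.02192248887302206), np.int64(183), 183, np.float64(-0.06984807761691741), np.float64(0.0162522343876305))
bar (np.float64(0.5307557110307847), np.float64(0.027713168776011772), np.int64(182), 183, np.float64(-0.06986414711106756), np.float64(0.016236253667773204))
tall [ 4.217e+02 -9.850e+01  9.700e+01  5.270e+01  6.900e+00  3.960e+01
  8.981e+03]
```

```bash
python3 -m crank '[{"tx":20,"ty":30,"tz":10,"turn":-0.06},{"tx":45,"ty":65,"tz":30,"turn":-0.13},{"tx":59,"ty":86,"tz":60,"turn":-0.16},{"tx":59,"ty":86,"tz":74,"turn":-0.16},{"tx":59,"ty":86,"tz":74,"turn":-0.16}]' && python3 -m crank '[{"tx":0,"ty":0,"tz":1.5,"turn":0},{"tx":0,"ty":0,"tz":2,"turn":0},{"tx":0,"ty":0,"tz":2,"turn":0}]' && python3 -m crank '[{"tx":0,"ty":2,"tz":0,"turn":0},{"tx":0,"ty":4,"tz":0,"turn":0},{"tx":0,"ty":6,"tz":0,"turn":0},{"tx":0,"ty":7,"tz":0,"turn":0},{"tx":0,"ty":7,"tz":0,"turn":0}]'
python3 - <<'E'
from h import *
plan(.6164,-.048,.0437,89.2)
E
```

```text
time: 6.38
position: [0.6051, -0.0485, 0.0457]
tool_rot: [-2.235, -2.206, 0.003]
ft_force: [-0.2, -0.6, -5.0]
grip_width: 0.153
grip_force: 40.0
time: 6.75
position: [0.6062, -0.0483, 0.0451]
tool_rot: [2.235, 2.207, -0.0]
ft_force: [-0.1, 0.3, -3.9]
grip_width: 0.157
grip_force: 40.0
time: 7.38
position: [0.6132, -0.0476, 0.0445]
tool_rot: [-2.235, -2.208, 0.0]
ft_force: [0.4, 0.0, -4.1]
grip_width: 0.154
grip_force: 40.0
at [ 0.6132 -0.0476  0.0445] psi 89.32 -> tx -0.3 ty 3.2 tz 0.8 turn 0.02 t 7.38 q7 -0.18
```

```bash
python3 -m crank '[{"tx":0,"ty":0,"tz":0.8,"turn":0},{"tx":0,"ty":0,"tz":1.5,"turn":0},{"tx":0,"ty":0,"tz":1.5,"turn":0}]' && python3 -m crank '[{"tx":0,"ty":1.5,"tz":0,"turn":0},{"tx":0,"ty":3,"tz":0,"turn":0},{"tx":0,"ty":4,"tz":0,"turn":0},{"tx":0,"ty":5,"tz":0,"turn":0},{"tx":0,"ty":5,"tz":0,"turn":0}]'
```

```text
time: 7.75
position: [0.6131, -0.0477, 0.0434]
tool_rot: [2.235, 2.208, -0.0]
ft_force: [-2.6, -0.4, -0.0]
grip_width: 0.158
grip_force: 40.0
time: 8.38
position: [0.6167, -0.0477, 0.0434]
tool_rot: [-2.233, -2.206, 0.005]
ft_force: [-8.0, 0.3, 8.6]
grip_width: 0.157
grip_force: 40.0
```

```bash
python3 -m crank '[{"tx":0,"ty":1,"tz":0,"turn":0},{"tx":0,"ty":2,"tz":0,"turn":0},{"tx":0,"ty":2,"tz":0,"turn":0}]' && python3 -m crank '[{"tx":0,"ty":-1,"tz":-0.5,"turn":0},{"tx":0,"ty":-1,"tz":-0.5,"turn":0},{"tx":0,"ty":-1,"tz":-0.5,"turn":0},{"tx":0,"ty":-1,"tz":-0.5,"turn":0}]' 55 && python3 -m crank '[{"tx":0,"ty":0,"tz":-30,"turn":0},{"tx":0,"ty":0,"tz":-80,"turn":0},{"tx":0,"ty":0,"tz":-120,"turn":0},{"tx":-30,"ty":-40,"tz":-130,"turn":0},{"tx":-30,"ty":-60,"tz":-130,"turn":0}]' 87; python3 -m crank '[{"tx":0,"ty":0,"tz":0,"turn":0},{"tx":0,"ty":0,"tz":0,"turn":0}]'
python3 - <<'E'
from h import *
im,W=cloud('wrist','w3.png'); np.savez('w3.npz',im=im,W=W)
plan(.4217,-.0985,.15,6.9)
print('base front',edge(W,.0145,.0188,.61,.7,-.2,.2,-1),'back',edge(W,.0145,.024,.7,.8,-.2,.2,1))
for s in (-1,1): print('bar',edge(W,.0192,.03,.58,.65,-.2,.2,s))
for s in (-1,1): print('bar+base near',edge(W,.0145,.03,.58,.65,-.2,.2,s))
E
```

```text
time: 8.75
position: [0.6167, -0.0477, 0.0434]
tool_rot: [-2.232, -2.204, 0.01]
ft_force: [-13.6, 0.1, 13.2]
grip_width: 0.157
grip_force: 40.0
time: 9.25
position: [0.6198, -0.0478, 0.0437]
tool_rot: [2.234, 2.208, 0.001]
ft_force: [0.2, -0.4, -0.1]
grip_width: 0.527
grip_force: 0.0
time: 9.88
position: [0.5584, -0.0801, 0.1748]
tool_rot: [2.237, 2.202, -0.0]
ft_force: [0.0, -0.2, -0.1]
grip_width: 0.987
grip_force: 0.0
time: 10.12
position: [0.5597, -0.0767, 0.1737]
tool_rot: [2.233, 2.208, 0.001]
ft_force: [-0.5, -0.6, -0.3]
grip_width: 0.998
grip_force: 0.0
at [ 0.5597 -0.0765  0.1735] psi 89.37 -> tx -23.5 ty -137.8 tz 23.4 turn 16.49 t 10.18 q7 -0.02
base front (np.float64(0.6122533955889579), np.float64(0.004416164070595383), np.int64(128), 230, np.float64(-0.11916309588470969), np.float64(0.0830026994593854)) back (np.float64(0.7456536079009933), np.float64(0.012997124563174652), np.int64(185), 230, np.float64(-0.12089640863507492), np.float64(0.0812569929811091))
bar (np.float64(0.6078038892803025), np.float64(0.010409721524194981), np.int64(134), 166, np.float64(-0.11882990409581601), np.float64(0.08277988990341346))
bar (np.float64(0.6260392691476931), np.float64(0.013187661167405128), np.int64(102), 166, np.float64(-0.1189430341885305), np.float64(0.0823546666568427))
bar+base near (np.float64(0.6072055186586407), np.float64(0.012057994516144985), np.int64(229), 230, np.float64(-0.11919930723245736), np.float64(0.08389768644373448))
bar+base near (np.float64(0.6495084706297996), np.float64(1.0313709476982719e-06), np.int64(226), 230, np.float64(-0.1197216643552327), np.float64(0.08234019742237267))
```

View pics/w3.png

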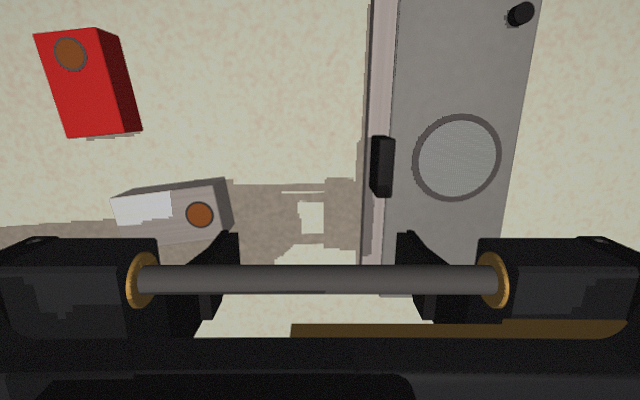

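The bar is flush along the base front (columns 365-395 in the wrist picture), with its grip at (382,165). Next is the tall block at (175,208).

```bash
python3 -m crank '[{"tx":-3,"ty":-20,"tz":0,"turn":2},{"tx":-8,"ty":-50,"tz":5,"turn":4},{"tx":-12,"ty":-80,"tz":10,"turn":6},{"tx":-18,"ty":-110,"tz":15,"turn":8},{"tx":-23,"ty":-132,"tz":23,"turn":10}]' 87 && python3 -m crank '[{"tx":0,"ty":0,"tz":0,"turn":2},{"tx":0,"ty":0,"tz":0,"turn":4},{"tx":0,"ty":0,"tz":0,"turn":6.5},{"tx":0,"ty":0,"tz":0,"turn":6.5},{"tx":0,"ty":0,"tz":0,"turn":6.5}]'
python3 - <<'E'
from h import *
im,W=cloud('wrist')
print('tall',topfit([W],(.422,-.098),.034,.046,.08))
plan(.4267,-.0979,.025,6.9)
E
```

```text
time: 10.8
position: [0.4264, -0.0982, 0.1504]
tool_rot: [2.961, 1.05, 0.001]
ft_force: [0.7, -0.7, 0.1]
grip_width: 0.999
grip_force: 0.0
time: 11.42
position: [0.4269, -0.0982, 0.1504]
tool_rot: [-3.135, -0.192, 0.0]
ft_force: [0.1, 0.4, 0.2]
grip_width: 0.999
grip_force: 0.0
tall [ 421.9  -98.8   96.3   52.1    7.    39.6 6756. ]
at [ 0.4269 -0.0983  0.1505] psi 6.98 -> tx -0.1 ty -0.3 tz 125.5 turn 0.02 t 11.47 q7 -1.25
```

```bash
python3 -m crank '[{"tx":0,"ty":0,"tz":50,"turn":0},{"tx":0,"ty":0,"tz":95,"turn":0},{"tx":0,"ty":0,"tz":120,"turn":0},{"tx":0,"ty":0,"tz":125.5,"turn":0},{"tx":0,"ty":0,"tz":125.5,"turn":0}]' && python3 -m crank '[{"tx":0,"ty":0,"tz":0,"turn":0},{"tx":0,"ty":0,"tz":0,"turn":0},{"tx":0,"ty":0,"tz":0,"turn":0},{"tx":0,"ty":0,"tz":0,"turn":0},{"tx":0,"ty":0,"tz":0,"turn":0}]' 0 30 && python3 -m crank '[{"tx":0,"ty":0,"tz":0,"turn":0},{"tx":0,"ty":0,"tz":-10,"turn":0},{"tx":0,"ty":0,"tz":-30,"turn":0},{"tx":0,"ty":0,"tz":-50,"turn":0},{"tx":0,"ty":0,"tz":-50,"turn":0}]'
python3 - <<'E'
from h import *
plan(.553,-.105,.03,-0.75)
E
```

```text
time: 12.1
position: [0.427, -0.0985, 0.0255]
tool_rot: [3.136, 0.188, 0.001]
ft_force: [0.2, 0.2, 0.0]
grip_width: 1.002
grip_force: 0.0
time: 12.72
position: [0.4267, -0.098, 0.0253]
tool_rot: [-3.136, -0.187, -0.0]
ft_force: [-0.5, 1.4, 3.3]
grip_width: 0.595
grip_force: 30.0
time: 13.35
position: [0.4274, -0.0992, 0.0761]
tool_rot: [3.134, 0.186, 0.004]
ft_force: [0.3, 0.5, -4.4]
grip_width: 0.594
grip_force: 30.0
at [ 0.4274 -0.0992  0.0761] psi 6.8 -> tx 123.9 ty 20.5 tz 46.4 turn 1.51 t 13.35 q7 -1.31
```

```bash
python3 -m crank '[{"tx":40,"ty":7,"tz":0,"turn":0.5},{"tx":90,"ty":15,"tz":10,"turn":1},{"tx":124,"ty":20.5,"tz":30,"turn":1.5},{"tx":124,"ty":20.5,"tz":47,"turn":1.5},{"tx":124,"ty":20.5,"tz":49,"turn":1.5}]' && python3 -m crank '[{"tx":0,"ty":0,"tz":1.5,"turn":0},{"tx":0,"ty":0,"tz":2,"turn":0},{"tx":0,"ty":0,"tz":2,"turn":0}]'
python3 - <<'E'
from h import *
plan(.563,-.105,.0253,-0.75)
E
```

```text
time: 13.98
position: [0.5513, -0.1038, 0.0244]
tool_rot: [-3.141, 0.018, 0.003]
ft_force: [1.4, 0.0, -1.2]
grip_width: 0.593
grip_force: 30.0
time: 14.35
position: [0.5512, -0.1039, 0.0244]
tool_rot: [3.141, -0.019, -0.002]
ft_force: [-3.7, 1.3, 2.5]
grip_width: 0.598
grip_force: 30.0
at [ 0.5512 -0.1039  0.0244] psi -0.68 -> tx 11.9 ty 1.0 tz -0.9 turn 0.01 t 14.35 q7 -1.62
```

```bash
python3 -m crank '[{"tx":3,"ty":0,"tz":-1,"turn":0},{"tx":6,"ty":0,"tz":-1,"turn":0},{"tx":9,"ty":0,"tz":-1,"turn":0},{"tx":11,"ty":0,"tz":-1,"turn":0},{"tx":11,"ty":0,"tz":-1,"turn":0}]' && python3 -m crank '[{"tx":0.5,"ty":0,"tz":0,"turn":0},{"tx":1,"ty":0,"tz":0,"turn":0},{"tx":1.5,"ty":0,"tz":0,"turn":0},{"tx":1.5,"ty":0,"tz":0,"turn":0}]'
```

```text
time: 14.98
position: [0.5622, -0.1044, 0.0245]
tool_rot: [3.141, -0.019, -0.004]
ft_force: [-2.1, -0.2, -4.8]
grip_width: 0.597
grip_force: 30.0
time: 15.48
position: [0.5622, -0.1044, 0.0245]
tool_rot: [3.141, -0.02, -0.008]
ft_force: [-8.2, -0.2, -0.3]
grip_width: 0.594
grip_force: 30.0
```

```bash
python3 -m crank '[{"tx":-1,"ty":0,"tz":0,"turn":0},{"tx":-1,"ty":0,"tz":0,"turn":0},{"tx":-1,"ty":0,"tz":0,"turn":0},{"tx":-1,"ty":0,"tz":0,"turn":0}]' 82 && python3 -m crank '[{"tx":0,"ty":0,"tz":-30,"turn":0},{"tx":0,"ty":0,"tz":-80,"turn":0},{"tx":-30,"ty":0,"tz":-125,"turn":0},{"tx":-60,"ty":-30,"tz":-125,"turn":0},{"tx":-60,"ty":-30,"tz":-125,"turn":0}]' 87; python3 -m crank '[{"tx":0,"ty":0,"tz":0,"turn":0},{"tx":0,"ty":0,"tz":0,"turn":0}]'
python3 - <<'E'
from h import *
im,W=cloud('wrist','w4.png'); np.savez('w4.npz',im=im,W=W)
print('tall',topfit([W],(.558,-.105),.034,.046,.08))
print('bar near', [edge(W,.016,.026,.58,.65,a,b,-1,(0,400)) for a,b in [(-.075,.1),(-.17,.07)]])
plan(.4267,.1413,.15,15.6)
E
```

```text
time: 15.98
position: [0.5643, -0.1042, 0.0255]
tool_rot: [3.141, -0.019, 0.002]
ft_force: [0.1, 0.7, -0.4]
grip_width: 0.918
grip_force: 0.0
time: 16.6
position: [0.5028, -0.0714, 0.1508]
tool_rot: [3.14, -0.014, 0.001]
ft_force: [0.4, -0.3, 0.2]
grip_width: 1.001
grip_force: 0.0
time: 16.85
position: [0.5045, -0.0742, 0.1498]
tool_rot: [-3.141, 0.02, 0.0]
ft_force: [-0.5, 0.3, -1.1]
grip_width: 0.999
grip_force: 0.0
tall [ 5.576e+02 -1.056e+02  9.560e+01  5.210e+01 -7.000e-01  3.950e+01
  8.136e+03]
bar near [(np.float64(0.6195095599438107), np.float64(-0.2689359604683415), np.int64(45), 61, np.float64(-0.0749929565467237), np.float64(0.0034630642523890837)), (np.float64(0.7822649297072146), np.float64(0.965654470485024), np.int64(47), 64, np.float64(-0.16996401551142365), np.float64(-0.1478388354530432))]
at [ 0.5044 -0.0741  0.1496] psi -0.73 -> tx -80.4 ty -214.4 tz -0.2 turn -3.27 t 16.9 q7 -1.55
```

```bash
python3 -m crank '[{"tx":-16,"ty":-40,"tz":0,"turn":-0.6},{"tx":-35,"ty":-95,"tz":0,"turn":-1.3},{"tx":-60,"ty":-150,"tz":0,"turn":-2.2},{"tx":-80,"ty":-205,"tz":0,"turn":-3},{"tx":-80,"ty":-214,"tz":0,"turn":-3.27}]' 87; python3 -m crank '[{"tx":0,"ty":0,"tz":0,"turn":0},{"tx":0,"ty":0,"tz":0,"turn":0}]'
python3 - <<'E'
from h import *
im,W=cloud('wrist')
f=topfit([W],(.4235,.1405),.026,.038,.075); print('mid',f)
plan(f[0]/1e3+.005*np.cos(np.radians(f[4])),f[1]/1e3+.005*np.sin(np.radians(f[4])),.0195+.002,f[4])
E
```

```text
time: 17.52
position: [0.4254, 0.1453, 0.1502]
tool_rot: [-3.11, -0.44, -0.0]
ft_force: [-0.1, -0.2, -1.1]
grip_width: 1.004
grip_force: 0.0
time: 17.77
position: [0.4272, 0.1398, 0.1498]
tool_rot: [-3.113, -0.423, 0.001]
ft_force: [-0.0, -0.8, 1.6]
grip_width: 0.999
grip_force: 0.0
mid [ 424.9  138.6   83.3   52.    15.7   31.5 5626. ]
at [0.4271 0.1397 0.1498] psi 15.47 -> tx 2.7 ty 0.5 tz 128.3 turn -0.05 t 17.82 q7 -1.66
```

```bash
python3 -m crank '[{"tx":2.5,"ty":0.5,"tz":50,"turn":0},{"tx":2.5,"ty":0.5,"tz":95,"turn":0},{"tx":2.5,"ty":0.5,"tz":120,"turn":0},{"tx":2.5,"ty":0.5,"tz":126,"turn":0},{"tx":2.5,"ty":0.5,"tz":126,"turn":0}]' && python3 -m crank '[{"tx":0,"ty":0,"tz":0,"turn":0},{"tx":0,"ty":0,"tz":0,"turn":0},{"tx":0,"ty":0,"tz":0,"turn":0},{"tx":0,"ty":0,"tz":0,"turn":0},{"tx":0,"ty":0,"tz":0,"turn":0}]' 0 30 && python3 -m crank '[{"tx":0,"ty":0,"tz":0,"turn":0},{"tx":0,"ty":0,"tz":-10,"turn":0},{"tx":0,"ty":0,"tz":-30,"turn":0},{"tx":0,"ty":0,"tz":-50,"turn":0},{"tx":0,"ty":0,"tz":-50,"turn":0}]'
python3 - <<'E'
from h import *
plan(.560,.015,.0245,-0.75)
E
```

```text
time: 18.45
position: [0.4296, 0.1411, 0.0243]
tool_rot: [-3.112, -0.426, 0.0]
ft_force: [-0.2, 0.3, 0.9]
grip_width: 0.999
grip_force: 0.0
time: 19.08
position: [0.4292, 0.1415, 0.0242]
tool_rot: [3.112, 0.428, 0.0]
ft_force: [-0.8, -0.2, 1.7]
grip_width: 0.594
grip_force: 30.0
time: 19.7
position: [0.4301, 0.1419, 0.0753]
tool_rot: [3.112, 0.428, 0.005]
ft_force: [0.1, -0.5, -3.9]
grip_width: 0.598
grip_force: 30.0
at [0.4301 0.1419 0.0753] psi 15.65 -> tx 90.7 ty 157.2 tz 51.2 turn 3.28 t 19.7 q7 -1.75
```

```bash
python3 -m crank '[{"tx":25,"ty":40,"tz":0,"turn":0.8},{"tx":50,"ty":85,"tz":0,"turn":1.7},{"tx":75,"ty":130,"tz":10,"turn":2.6},{"tx":90.5,"ty":157,"tz":30,"turn":3.28},{"tx":90.5,"ty":157,"tz":45,"turn":3.28}]' && python3 -m crank '[{"tx":0,"ty":0,"tz":2,"turn":0},{"tx":0,"ty":0,"tz":4,"turn":0},{"tx":0,"ty":0,"tz":6,"turn":0},{"tx":0,"ty":0,"tz":6,"turn":0}]'
python3 - <<'E'
from h import *
plan(.5704,.015,.0242,-0.75)
E
```

```text
time: 20.32
position: [0.559, 0.0119, 0.0267]
tool_rot: [3.141, -0.028, -0.003]
ft_force: [-0.2, 0.6, -3.3]
grip_width: 0.601
grip_force: 30.0
time: 20.82
position: [0.5585, 0.0161, 0.0242]
tool_rot: [3.142, -0.018, 0.0]
ft_force: [-4.0, 1.6, 4.1]
grip_width: 0.597
grip_force: 30.0
at [0.5585 0.0161 0.0242] psi -0.65 -> tx 12.0 ty 0.9 tz 0.0 turn 0.02 t 20.82 q7 -1.87
```

```bash
python3 -m crank '[{"tx":3,"ty":0,"tz":-0.5,"turn":0},{"tx":6,"ty":0,"tz":-0.5,"turn":0},{"tx":9,"ty":0,"tz":-0.5,"turn":0},{"tx":11,"ty":0,"tz":-0.5,"turn":0},{"tx":11,"ty":0,"tz":-0.5,"turn":0}]' && python3 -m crank '[{"tx":0.5,"ty":0,"tz":0,"turn":0},{"tx":1,"ty":0,"tz":0,"turn":0},{"tx":1.5,"ty":0,"tz":0,"turn":0},{"tx":1.5,"ty":0,"tz":0,"turn":0}]'
```

```text
time: 21.45
position: [0.5695, 0.0147, 0.0243]
tool_rot: [3.141, -0.02, -0.001]
ft_force: [-4.5, 0.3, 7.0]
grip_width: 0.593
grip_force: 30.0
time: 21.95
position: [0.5707, 0.0146, 0.0242]
tool_rot: [3.141, -0.02, -0.002]
ft_force: [-6.9, 0.7, 8.5]
grip_width: 0.595
grip_force: 30.0
```

```bash
python3 -m crank '[{"tx":0.5,"ty":0,"tz":-0.5,"turn":0},{"tx":1,"ty":0,"tz":-0.5,"turn":0},{"tx":1.5,"ty":0,"tz":-0.5,"turn":0},{"tx":1.5,"ty":0,"tz":-0.5,"turn":0}]' && python3 -m crank '[{"tx":-1.5,"ty":0,"tz":0,"turn":0},{"tx":-1.5,"ty":0,"tz":0,"turn":0},{"tx":-1.5,"ty":0,"tz":0,"turn":0},{"tx":-1.5,"ty":0,"tz":0,"turn":0}]' 82 && python3 -m crank '[{"tx":0,"ty":0,"tz":-30,"turn":0},{"tx":0,"ty":0,"tz":-80,"turn":0},{"tx":-30,"ty":0,"tz":-125,"turn":0},{"tx":-80,"ty":20,"tz":-135,"turn":0},{"tx":-100,"ty":50,"tz":-135,"turn":0}]' 87; python3 -m crank '[{"tx":0,"ty":0,"tz":0,"turn":0},{"tx":0,"ty":0,"tz":0,"turn":0}]'
python3 - <<'E'
from h import *
im,W=cloud('wrist','w5.png'); np.savez('w5.npz',im=im,W=W)
print('tall',topfit([W],(.558,-.105),.034,.046,.08))
print('mid',topfit([W],(.5654,.015),.026,.038,.08))
print('bar',topfit([W],(.6165,-.048),.0185,.025,.2))
_,W=cloud('side'); np.savez('side1.npz',W=W)
print('ggrip',topfit([W],(.42,.3),.115,.14,.1),topfit([W],(.42,.3),.07,.09,.1))
plan(.428,.312,.2,17)
E
```

```text
time: 22.45
position: [0.5708, 0.0146, 0.0243]
tool_rot: [3.141, -0.02, -0.007]
ft_force: [-9.1, -0.3, 8.4]
grip_width: 0.596
grip_force: 30.0
time: 22.95
position: [0.5714, 0.0146, 0.0241]
tool_rot: [3.141, -0.02, 0.001]
ft_force: [-0.1, 0.2, 0.6]
grip_width: 0.914
grip_force: 0.0
time: 23.58
position: [0.4693, -0.0337, 0.1602]
tool_rot: [3.14, -0.016, 0.003]
ft_force: [0.5, -0.8, 0.4]
grip_width: 0.998
grip_force: 0.0
time: 23.82
position: [0.471, -0.0336, 0.1593]
tool_rot: [-3.141, 0.02, -0.002]
ft_force: [0.4, 0.6, 0.1]
grip_width: 1.002
grip_force: 0.0
tall [ 5.576e+02 -1.053e+02  9.610e+01  5.220e+01 -6.000e-01  3.960e+01
  8.540e+03]
mid [ 5.653e+02  1.370e+01  8.360e+01  5.280e+01 -6.000e-01  3.160e+01
  7.191e+03]
bar [ 569.8  -50.2  279.4  115.7   89.3   19.6 7267. ]
ggrip [428.  314.   24.9  22.9  15.8 125.4 106. ] [424.3 312.6  96.3  46.9 -75.   84.3 473. ]
at [ 0.4711 -0.0329  0.159 ] psi -0.64 -> tx -47.0 ty -344.4 tz -40.7 turn -3.53 t 23.93 q7 -1.58
```

View pics/w5.png

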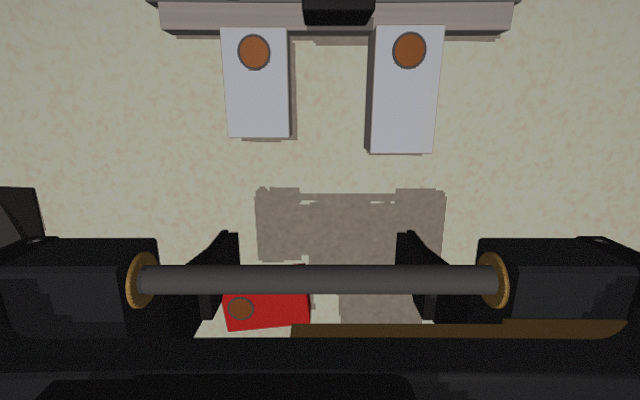

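Both blocks stand flush against the bar, mid at (257,80) and tall at (405,90). Now the gauge.

```bash
python3 -m crank '[{"tx":-5,"ty":-40,"tz":-25,"turn":-0.5},{"tx":-15,"ty":-100,"tz":-45,"turn":-1.2},{"tx":-25,"ty":-160,"tz":-50,"turn":-2},{"tx":-35,"ty":-220,"tz":-50,"turn":-2.8},{"tx":-44,"ty":-280,"tz":-50,"turn":-3.3}]' 87; python3 -m crank '[{"tx":0,"ty":-50,"tz":0,"turn":0},{"tx":0,"ty":-62,"tz":0,"turn":0},{"tx":0,"ty":-62,"tz":0,"turn":0},{"tx":0,"ty":-62,"tz":0,"turn":0}]'
python3 - <<'E'
from h import *
im,W=cloud('wrist','w6.png'); np.savez('w6.npz',im=im,W=W)
f=topfit([W],(.427,.313),.115,.14,.06); print('grip',f)
print('beam',topfit([W],(.427,.313),.075,.09,.1),'mat',topfit([W],(.42,.3),.002,.009,.11))
plan(f[0]/1e3,f[1]/1e3,.104,15.5)
E
```

```text
time: 24.55
position: [0.4296, 0.2496, 0.2094]
tool_rot: [-3.111, -0.435, -0.002]
ft_force: [0.9, 0.4, -0.6]
grip_width: 1.002
grip_force: 0.0
time: 25.05
position: [0.4141, 0.3046, 0.2087]
tool_rot: [3.111, 0.427, -0.001]
ft_force: [0.3, -0.8, 0.8]
grip_width: 0.994
grip_force: 0.0
grip [ 432.2  313.3   23.9   23.7   15.8  127.3 1101. ]
beam [ 428.2  311.9   95.9   44.3  -72.9   85.4 3733. ] mat [4.196e+02 3.026e+02 1.232e+02 1.195e+02 8.750e+01 3.500e+00 5.880e+03]
at [0.4142 0.3044 0.2087] psi 15.6 -> tx 19.8 ty -3.8 tz 104.7 turn 0.02 t 25.1 q7 -2.08
```

View pics/w6.png

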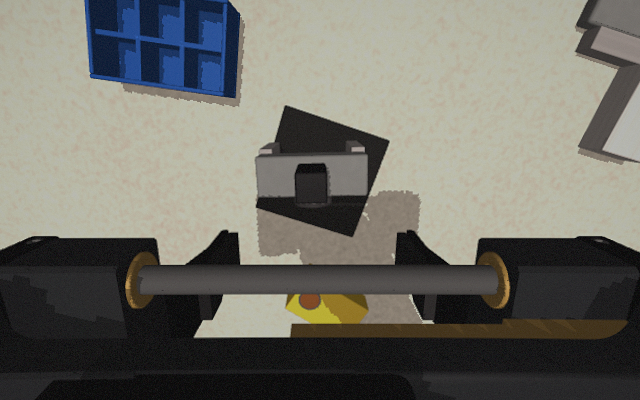

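The gauge's black grip is at (312,183) in the wrist picture, square to the tool, with the mat rotated under it, the tube rack at top left and the yellow look-alike at (330,303).

```bash
python3 -m crank '[{"tx":19,"ty":-4,"tz":30,"turn":0},{"tx":19,"ty":-4,"tz":75,"turn":0},{"tx":19,"ty":-4,"tz":95,"turn":0},{"tx":19,"ty":-4,"tz":99,"turn":0},{"tx":19,"ty":-4,"tz":99,"turn":0}]' && python3 -m crank '[{"tx":0,"ty":0,"tz":0,"turn":0},{"tx":0,"ty":0,"tz":0,"turn":0},{"tx":0,"ty":0,"tz":0,"turn":0},{"tx":0,"ty":0,"tz":0,"turn":0},{"tx":0,"ty":0,"tz":0,"turn":0}]' 0 40 &&  python3 -m crank '[{"tx":0,"ty":0,"tz":0,"turn":0},{"tx":0,"ty":0,"tz":0,"turn":0},{"tx":0,"ty":0,"tz":0,"turn":0},{"tx":0,"ty":0,"tz":0,"turn":0}]' && python3 -m crank '[{"tx":0,"ty":0,"tz":-10,"turn":0},{"tx":0,"ty":0,"tz":-40,"turn":0},{"tx":0,"ty":0,"tz":-70,"turn":0},{"tx":0,"ty":0,"tz":-70,"turn":0}]'
python3 - <<'E'
from h import *
plan(.5653,.0137,.176,-0.65)
E
```

```text
time: 25.72
position: [0.4311, 0.3154, 0.1111]
tool_rot: [-3.112, -0.43, -0.002]
ft_force: [0.4, -0.7, 0.7]
grip_width: 1.004
grip_force: 0.0
time: 26.35
position: [0.4304, 0.3152, 0.11]
tool_rot: [3.112, 0.431, -0.0]
ft_force: [-0.4, 0.2, 1.1]
grip_width: 0.516
grip_force: 0.0
time: 26.85
position: [0.4305, 0.3147, 0.1099]
tool_rot: [3.111, 0.43, -0.0]
ft_force: [0.1, -0.9, 0.2]
grip_width: 0.268
grip_force: 39.8
time: 27.35
position: [0.4314, 0.3167, 0.1821]
tool_rot: [-3.11, -0.431, -0.007]
ft_force: [0.8, 0.9, -4.2]
grip_width: 0.272
grip_force: 39.8
at [0.4314 0.3167 0.1821] psi 15.78 -> tx 46.4 ty 328.0 tz 5.9 turn 3.29 t 27.35 q7 -2.13
```

```bash
python3 -m crank '[{"tx":5,"ty":40,"tz":0,"turn":0.5},{"tx":14,"ty":95,"tz":0,"turn":1.2},{"tx":22,"ty":150,"tz":0,"turn":1.9},{"tx":30,"ty":205,"tz":0,"turn":2.6},{"tx":37,"ty":260,"tz":0,"turn":3.29}]' && python3 -m crank '[{"tx":8,"ty":40,"tz":0,"turn":0},{"tx":8,"ty":62,"tz":0,"turn":0},{"tx":8,"ty":67,"tz":0,"turn":0},{"tx":8,"ty":67,"tz":0,"turn":0},{"tx":8,"ty":67,"tz":0,"turn":0}]'
python3 - <<'E'
from h import *
im,W=cloud('wrist','w7.png'); np.savez('w7.npz',im=im,W=W)
print('tall',topfit([W],(.558,-.105),.034,.046,.08)); print('mid',topfit([W],(.5654,.015),.026,.038,.08))
plan(.560,.0137,.108,-0.65)
_,W=cloud('scene'); print('mid scene',topfit([W],(.5654,.015),.026,.038,.08)); print('tall scene',topfit([W],(.558,-.105),.034,.046,.08))
E
```

```text
time: 27.98
position: [0.5363, 0.0733, 0.1784]
tool_rot: [3.141, -0.022, -0.003]
ft_force: [1.3, 0.7, -3.8]
grip_width: 0.271
grip_force: 39.8
time: 28.6
position: [0.5436, 0.0099, 0.1798]
tool_rot: [-3.141, 0.015, 0.0]
ft_force: [0.5, 1.0, -3.9]
grip_width: 0.27
grip_force: 39.9
tall [ 5.580e+02 -1.052e+02  9.510e+01  5.250e+01 -7.000e-01  3.950e+01
  5.977e+03]
mid [ 5.693e+02  1.330e+01  7.590e+01  5.210e+01 -6.000e-01  3.150e+01
  4.426e+03]
at [0.5437 0.0098 0.1799] psi -0.54 -> tx 16.3 ty -4.1 tz 71.9 turn 0.02 t 28.65 q7 -1.76
mid scene [567.9  15.6  89.6  51.8  -0.6  32.1 298. ]
tall scene [ 5.603e+02 -1.032e+02  1.037e+02  5.320e+01 -3.000e-01  4.020e+01
  3.300e+02]
```

View pics/w7.png

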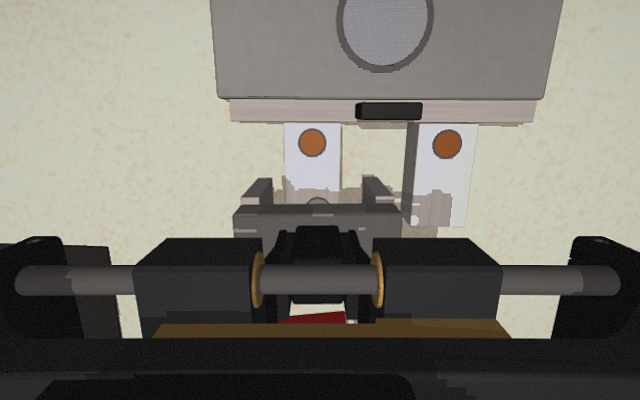

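The gauge hangs over the mid block, its legs either side at columns 255 and 375. Bar and blocks are undisturbed, so I'll lower it.

```bash
python3 -m crank '[{"tx":10,"ty":-4,"tz":10,"turn":0},{"tx":16,"ty":-4,"tz":35,"turn":0},{"tx":16,"ty":-4,"tz":60,"turn":0},{"tx":16,"ty":-4,"tz":70,"turn":0},{"tx":16,"ty":-4,"tz":72,"turn":0}]' && python3 -m crank '[{"tx":0,"ty":0,"tz":1,"turn":0},{"tx":0,"ty":0,"tz":2,"turn":0},{"tx":0,"ty":0,"tz":2.5,"turn":0},{"tx":0,"ty":0,"tz":2.5,"turn":0}]'
```

```text
time: 29.32
position: [0.5597, 0.0123, 0.1075]
tool_rot: [-3.141, 0.018, 0.002]
ft_force: [-0.8, 0.7, -2.4]
grip_width: 0.274
grip_force: 39.9
time: 29.82
position: [0.5604, 0.0119, 0.106]
tool_rot: [-3.141, 0.019, -0.002]
ft_force: [0.3, 0.9, -2.6]
grip_width: 0.271
grip_force: 39.9
```

```bash
python3 -m crank '[{"tx":0,"ty":0,"tz":0.7,"turn":0},{"tx":0,"ty":0,"tz":1.4,"turn":0},{"tx":0,"ty":0,"tz":1.4,"turn":0},{"tx":0,"ty":0,"tz":1.4,"turn":0},{"tx":0,"ty":0,"tz":1.4,"turn":0}]' && python3 -m crank '[{"tx":0,"ty":0,"tz":0,"turn":0},{"tx":0,"ty":0,"tz":0,"turn":0},{"tx":0,"ty":0,"tz":0,"turn":0},{"tx":0,"ty":0,"tz":0,"turn":0},{"tx":0,"ty":0,"tz":0,"turn":0}]' && python3 -m crank '[{"tx":0,"ty":0,"tz":0,"turn":0},{"tx":0,"ty":0,"tz":0,"turn":0},{"tx":0,"ty":0,"tz":0,"turn":0},{"tx":0,"ty":0,"tz":0,"turn":0},{"tx":0,"ty":0,"tz":0,"turn":0}]'
```

```text
time: 30.45
position: [0.5606, 0.0118, 0.1057]
tool_rot: [3.141, -0.019, 0.002]
ft_force: [-1.9, -0.3, 7.2]
grip_width: 0.273
grip_force: 39.9
time: 31.08
position: [0.5606, 0.0118, 0.1057]
tool_rot: [3.141, -0.019, 0.002]
ft_force: [-2.4, 0.4, 7.5]
grip_width: 0.273
grip_force: 39.9
time: 31.7
position: [0.5607, 0.0118, 0.1057]
tool_rot: [3.141, -0.019, 0.002]
ft_force: [-2.4, 0.1, 7.1]
grip_width: 0.274
grip_force: 39.9
```

```bash
python3 -m crank '[{"tx":0,"ty":0,"tz":-15,"turn":0},{"tx":0,"ty":0,"tz":-45,"turn":0},{"tx":0,"ty":0,"tz":-74,"turn":0},{"tx":-8,"ty":30,"tz":-74,"turn":0},{"tx":-16,"ty":70,"tz":-74,"turn":0}]' && python3 -m crank '[{"tx":0,"ty":35,"tz":0,"turn":0},{"tx":0,"ty":47,"tz":0,"turn":0},{"tx":0,"ty":47,"tz":0,"turn":0},{"tx":0,"ty":47,"tz":0,"turn":0}]'
python3 - <<'E'
from h import *
im,W=cloud('wrist','w8.png'); np.savez('w8.npz',im=im,W=W)
print('tall',topfit([W],(.558,-.105),.034,.046,.08)); print('mid',topfit([W],(.5654,.015),.026,.038,.08))
_,W=cloud('scene'); print('mid scene',topfit([W],(.5654,.015),.026,.038,.08)); print('tall scene',topfit([W],(.558,-.105),.034,.046,.08))
plan(.555,-.1052,.108,-0.65)
E
```

```text
time: 32.33
position: [0.543, -0.0578, 0.1789]
tool_rot: [3.141, -0.014, 0.001]
ft_force: [0.5, -0.3, -4.0]
grip_width: 0.272
grip_force: 39.8
time: 32.83
position: [0.5427, -0.103, 0.1782]
tool_rot: [-3.14, 0.015, -0.0]
ft_force: [1.0, -0.1, -4.2]
grip_width: 0.274
grip_force: 39.9
tall [ 5.694e+02 -1.058e+02  7.260e+01  5.200e+01 -8.000e-01  3.960e+01
  4.506e+03]
mid [ 5.653e+02  1.350e+01  8.370e+01  5.200e+01 -6.000e-01  3.150e+01
  5.124e+03]
mid scene [565.7  15.5  91.7  52.   -0.6  32.1 299. ]
tall scene [ 561.5 -104.5  104.8   54.    -2.7   40.1  340. ]
at [ 0.5427 -0.1031  0.1782] psi -0.52 -> tx 12.3 ty 2.0 tz 70.2 turn 0.03 t 32.92 q7 -1.55
```

View pics/w8.png

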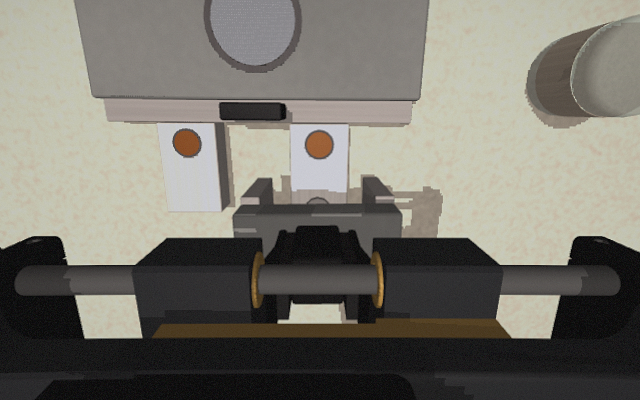

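The gauge is now over the tall block (disc at (319,145)). Mid is still flush at (190,165), and the bottle is clear at top right.

```bash
python3 -m crank '[{"tx":8,"ty":2.5,"tz":8,"turn":0},{"tx":12,"ty":2.5,"tz":20,"turn":0},{"tx":12,"ty":2.5,"tz":45,"turn":0},{"tx":12,"ty":2.5,"tz":65,"turn":0},{"tx":12,"ty":2.5,"tz":70,"turn":0}]' && python3 -m crank '[{"tx":0,"ty":0,"tz":1.5,"turn":0},{"tx":0,"ty":0,"tz":3,"turn":0},{"tx":0,"ty":0,"tz":4,"turn":0},{"tx":0,"ty":0,"tz":4,"turn":0},{"tx":0,"ty":0,"tz":4,"turn":0}]' && python3 -m crank '[{"tx":0,"ty":0,"tz":0,"turn":0},{"tx":0,"ty":0,"tz":0,"turn":0},{"tx":0,"ty":0,"tz":0,"turn":0},{"tx":0,"ty":0,"tz":0,"turn":0},{"tx":0,"ty":0,"tz":0,"turn":0}]' && python3 -m crank '[{"tx":0,"ty":0,"tz":0,"turn":0},{"tx":0,"ty":0,"tz":0,"turn":0},{"tx":0,"ty":0,"tz":0,"turn":0},{"tx":0,"ty":0,"tz":0,"turn":0},{"tx":0,"ty":0,"tz":0,"turn":0}]'
```

```text
time: 33.55
position: [0.5535, -0.1074, 0.1063]
tool_rot: [-3.14, 0.018, 0.005]
ft_force: [-0.9, 0.3, -2.6]
grip_width: 0.271
grip_force: 39.9
time: 34.17
position: [0.555, -0.1078, 0.1058]
tool_rot: [3.141, -0.019, 0.002]
ft_force: [-3.4, -0.0, 5.7]
grip_width: 0.271
grip_force: 39.9
time: 34.8
position: [0.5551, -0.1078, 0.1058]
tool_rot: [3.141, -0.019, 0.002]
ft_force: [-2.3, 0.1, 5.0]
grip_width: 0.274
grip_force: 39.9
time: 35.42
position: [0.555, -0.1079, 0.1058]
tool_rot: [3.141, -0.019, 0.002]
ft_force: [-3.0, 0.5, 5.8]
grip_width: 0.272
grip_force: 39.9
```

```bash
python3 -m crank '[{"tx":0,"ty":0,"tz":-15,"turn":0},{"tx":0,"ty":0,"tz":-45,"turn":0},{"tx":0,"ty":0,"tz":-75,"turn":0},{"tx":-20,"ty":-40,"tz":-75,"turn":-0.5},{"tx":-40,"ty":-95,"tz":-75,"turn":-1}]' && python3 -m crank '[{"tx":-20,"ty":-50,"tz":0,"turn":-0.5},{"tx":-35,"ty":-105,"tz":0,"turn":-1},{"tx":-50,"ty":-160,"tz":0,"turn":-1.6},{"tx":-58,"ty":-200,"tz":0,"turn":-2},{"tx":-58,"ty":-200,"tz":0,"turn":-2}]'
python3 - <<'E'
from h import *
_,W=cloud('side'); print('mat side',topfit([W],(.42,.3),.002,.009,.1)); print('mid',topfit([W],(.5654,.015),.026,.038,.08)); print('tall',topfit([W],(.558,-.105),.034,.046,.08))
plan(.4195,.3015,.118,15.7)
E
```

```text
time: 36.05
position: [0.5159, -0.0126, 0.1801]
tool_rot: [3.139, 0.115, 0.003]
ft_force: [0.7, 1.5, -4.4]
grip_width: 0.268
grip_force: 39.9
time: 36.67
position: [0.4414, 0.1874, 0.1801]
tool_rot: [-3.115, -0.404, -0.003]
ft_force: [0.8, -0.3, -4.5]
grip_width: 0.273
grip_force: 39.9
mat side [ 416.3  297.5  129.4  127.3   87.4    4.  1349. ]
mid [546.   16.2  55.4  53.6 -85.7  30.4 178. ]
tall [ 5.546e+02 -1.044e+02  9.870e+01  5.590e+01 -3.000e-01  3.850e+01
  3.740e+02]
at [0.4423 0.1846 0.1798] psi 14.56 -> tx 7.2 ty -118.9 tz 61.7 turn -0.23 t 36.73 q7 -1.79
```

```bash
python3 -m crank '[{"tx":3,"ty":-40,"tz":0,"turn":0},{"tx":6,"ty":-85,"tz":0,"turn":0},{"tx":7,"ty":-118,"tz":15,"turn":0},{"tx":7,"ty":-118,"tz":45,"turn":0},{"tx":7,"ty":-118,"tz":62,"turn":0}]' && python3 -m crank '[{"tx":0,"ty":0,"tz":4,"turn":0},{"tx":0,"ty":0,"tz":7.5,"turn":0},{"tx":0,"ty":0,"tz":8.5,"turn":0},{"tx":0,"ty":0,"tz":8.5,"turn":0}]'
```

```text
time: 37.35
position: [0.4206, 0.2973, 0.1157]
tool_rot: [3.116, 0.389, -0.002]
ft_force: [-0.5, -0.2, -4.3]
grip_width: 0.274
grip_force: 39.9
time: 37.85
position: [0.4215, 0.2987, 0.1098]
tool_rot: [3.117, 0.39, 0.003]
ft_force: [0.5, -2.1, 3.1]
grip_width: 0.272
grip_force: 39.9
```

Standing on the mat. Release, back off, and check everything.

```bash
python3 -m crank '[{"tx":0,"ty":0,"tz":-0.5,"turn":0},{"tx":0,"ty":0,"tz":-0.5,"turn":0},{"tx":0,"ty":0,"tz":-0.5,"turn":0},{"tx":0,"ty":0,"tz":-0.5,"turn":0},{"tx":0,"ty":0,"tz":-0.5,"turn":0}]' 80 && python3 -m crank '[{"tx":0,"ty":0,"tz":0,"turn":0},{"tx":0,"ty":0,"tz":-20,"turn":0},{"tx":0,"ty":0,"tz":-60,"turn":0},{"tx":-10,"ty":20,"tz":-100,"turn":0},{"tx":-10,"ty":80,"tz":-100,"turn":0}]' 87 && python3 -m crank '[{"tx":10,"ty":55,"tz":0,"turn":0.5},{"tx":20,"ty":110,"tz":0,"turn":1},{"tx":30,"ty":165,"tz":20,"turn":2},{"tx":40,"ty":210,"tz":50,"turn":3},{"tx":40,"ty":210,"tz":50,"turn":3}]'; python3 -m crank '[{"tx":0,"ty":0,"tz":0,"turn":0},{"tx":0,"ty":0,"tz":0,"turn":0}]'
python3 - <<'E'
from h import *
im,W=cloud('wrist','w9.png')
print(ctrl.get_state()['position'])
print('tall',topfit([W],(.558,-.105),.034,.046,.08)); print('mid',topfit([W],(.5654,.015),.026,.038,.08))
_,W=cloud('side','s9.png'); print('gauge',topfit([W],(.42,.3),.115,.14,.1),topfit([W],(.42,.3),.002,.009,.1))
E
```

```text
time: 38.48
position: [0.4203, 0.299, 0.1091]
tool_rot: [-3.117, -0.391, 0.0]
ft_force: [-0.1, -0.4, 0.1]
grip_width: 0.751
grip_force: 0.0
time: 39.1
position: [0.431, 0.2233, 0.2137]
tool_rot: [-3.113, -0.405, -0.012]
ft_force: [1.3, -1.1, 0.1]
grip_width: 0.995
grip_force: 0.0
time: 39.72
position: [0.521, 0.0209, 0.1578]
tool_rot: [-3.141, 0.03, 0.005]
ft_force: [-0.9, 1.4, -0.0]
grip_width: 0.997
grip_force: 0.0
time: 39.98
position: [0.5214, 0.0271, 0.1605]
tool_rot: [3.141, -0.014, 0.003]
ft_force: [-0.3, 0.3, -0.1]
grip_width: 1.003
grip_force: 0.0
[0.52140735 0.02690956 0.16040199]
tall [ 5.559e+02 -1.269e+02  9.580e+01  5.340e+01  2.500e+00  3.960e+01
  7.509e+03]
mid [ 5.657e+02  1.340e+01  8.320e+01  5.210e+01 -6.000e-01  3.150e+01
  5.932e+03]
gauge [419.4 297.7  27.2  25.2 -72.9 125.4 113. ] [407.7 307.  141.6 120.9  75.9   3.9 845. ]
```

View pics/w9.png

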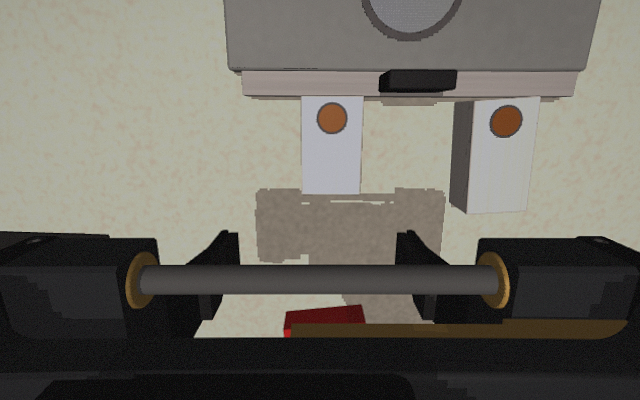

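View pics/s9.png

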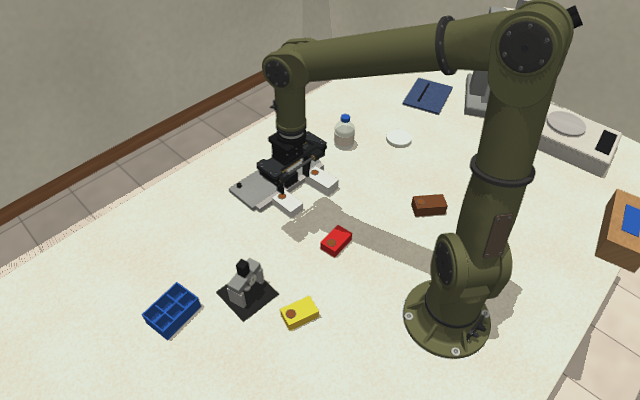

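The tall block (505,155) was knocked about 2 cm aside and turned 3° off square. The gauge stands on its mat at (243,285) in the side view. I'll put the block back.

```bash
python3 - <<'E'
from h import *
plan(.5559,-.1269,.15,2.5)
E
python3 -m crank '[{"tx":10,"ty":50,"tz":5,"turn":-0.2},{"tx":25,"ty":100,"tz":10,"turn":-0.6},{"tx":34,"ty":140,"tz":10,"turn":-0.6},{"tx":34,"ty":152,"tz":10,"turn":-0.6},{"tx":34,"ty":152,"tz":10,"turn":-0.6}]' 87; python3 -m crank '[{"tx":0,"ty":0,"tz":0,"turn":0},{"tx":0,"ty":0,"tz":0,"turn":0}]'
python3 - <<'E'
from h import *
im,W=cloud('wrist'); f=topfit([W],(.556,-.127),.034,.046,.08); print('tall',f)
plan(f[0]/1e3,f[1]/1e3,.0255,f[4])
E
```

```text
at [0.5213 0.0267 0.1602] psi -0.55 -> tx 36.0 ty 153.2 tz 10.4 turn -0.61 t 40.08 q7 -1.8
time: 40.7
position: [0.5532, -0.1267, 0.1494]
tool_rot: [-3.141, -0.063, -0.0]
ft_force: [-0.1, 0.2, -1.1]
grip_width: 1.0
grip_force: 0.0
time: 40.95
position: [0.5534, -0.1252, 0.1495]
tool_rot: [3.141, 0.068, 0.001]
ft_force: [-0.1, 0.8, -1.0]
grip_width: 0.997
grip_force: 0.0
tall [ 5.555e+02 -1.280e+02  9.630e+01  5.200e+01  3.000e+00  3.950e+01
  6.948e+03]
at [ 0.5534 -0.1255  0.1494] psi 2.45 -> tx 2.0 ty 2.5 tz 123.9 turn -0.11 t 41.0 q7 -1.51
```

```bash
python3 -m crank '[{"tx":2,"ty":2.5,"tz":50,"turn":-0.1},{"tx":2,"ty":2.5,"tz":95,"turn":-0.1},{"tx":2,"ty":2.5,"tz":118,"turn":-0.1},{"tx":2,"ty":2.5,"tz":124,"turn":-0.1},{"tx":2,"ty":2.5,"tz":124,"turn":-0.1}]' && python3 -m crank '[{"tx":0,"ty":0,"tz":0,"turn":0},{"tx":0,"ty":0,"tz":0,"turn":0},{"tx":0,"ty":0,"tz":0,"turn":0},{"tx":0,"ty":0,"tz":0,"turn":0},{"tx":0,"ty":0,"tz":0,"turn":0}]' 0 30 && python3 -m crank '[{"tx":-4,"ty":0,"tz":-2,"turn":0},{"tx":-8,"ty":0,"tz":-3,"turn":0},{"tx":-8,"ty":-8,"tz":-3,"turn":0.74},{"tx":-8,"ty":-8,"tz":-3,"turn":0.74},{"tx":-8,"ty":-8,"tz":0.5,"turn":0.74}]'; python3 -m crank '[{"tx":0,"ty":0,"tz":0,"turn":0},{"tx":0,"ty":0,"tz":0,"turn":0}]'
python3 - <<'E'
from h import *
plan(.558,-.12,.0250,-0.7)
E
```

```text
time: 41.62
position: [0.5559, -0.1291, 0.0256]
tool_rot: [3.141, 0.078, 0.001]
ft_force: [-0.6, -0.5, 0.6]
grip_width: 1.001
grip_force: 0.0
time: 42.25
position: [0.5556, -0.1283, 0.0254]
tool_rot: [-3.139, -0.078, -0.0]
ft_force: [-0.5, 2.4, 3.5]
grip_width: 0.596
grip_force: 30.0
time: 42.88
position: [0.5469, -0.1225, 0.0253]
tool_rot: [3.141, -0.023, -0.001]
ft_force: [-8.6, 0.3, 27.3]
grip_width: 0.595
grip_force: 30.0
time: 43.12
position: [0.547, -0.1224, 0.0254]
tool_rot: [3.141, -0.024, -0.001]
ft_force: [-4.2, -0.4, 5.7]
grip_width: 0.595
grip_force: 30.0
at [ 0.547  -0.1224  0.0254] psi -0.87 -> tx 11.0 ty -2.6 tz 0.4 turn -0.03 t 43.12 q7 -1.66
```

```bash
python3 -m crank '[{"tx":3,"ty":0,"tz":-0.7,"turn":0},{"tx":6,"ty":0,"tz":-0.7,"turn":0},{"tx":9,"ty":0,"tz":-0.7,"turn":0},{"tx":10.5,"ty":0,"tz":-0.7,"turn":0},{"tx":10.5,"ty":0,"tz":-0.7,"turn":0}]' && python3 -m crank '[{"tx":0.5,"ty":0,"tz":0,"turn":0},{"tx":1,"ty":0,"tz":0,"turn":0},{"tx":1.5,"ty":0,"tz":0,"turn":0},{"tx":1.5,"ty":0,"tz":0,"turn":0}]' && python3 -m crank '[{"tx":0.7,"ty":0,"tz":0,"turn":0},{"tx":1,"ty":0,"tz":0,"turn":0},{"tx":1,"ty":0,"tz":0,"turn":0}]'
```

```text
time: 43.75
position: [0.5574, -0.1224, 0.0254]
tool_rot: [3.141, -0.024, -0.001]
ft_force: [-4.5, -0.7, 4.1]
grip_width: 0.595
grip_force: 30.0
time: 44.25
position: [0.5574, -0.1224, 0.0254]
tool_rot: [3.141, -0.025, -0.006]
ft_force: [-9.0, -1.0, 7.6]
grip_width: 0.595
grip_force: 30.0
time: 44.62
position: [0.5575, -0.1224, 0.0254]
tool_rot: [3.141, -0.025, -0.009]
ft_force: [-12.6, -0.5, 10.5]
grip_width: 0.596
grip_force: 30.0
```

Contact at the flush position; release, retreat and check.

```bash
python3 -m crank '[{"tx":-2,"ty":0,"tz":0,"turn":0},{"tx":-2,"ty":0,"tz":0,"turn":0},{"tx":-2,"ty":0,"tz":0,"turn":0},{"tx":-2,"ty":0,"tz":0,"turn":0}]' 82 && python3 -m crank '[{"tx":0,"ty":0,"tz":-30,"turn":0},{"tx":0,"ty":0,"tz":-80,"turn":0},{"tx":-30,"ty":-20,"tz":-130,"turn":0},{"tx":-80,"ty":-60,"tz":-180,"turn":0},{"tx":-80,"ty":-80,"tz":-200,"turn":0}]' 87; python3 -m crank '[{"tx":0,"ty":0,"tz":0,"turn":0},{"tx":0,"ty":0,"tz":0,"turn":0},{"tx":0,"ty":0,"tz":0,"turn":0}]'
python3 - <<'E'
from h import *
im,W=cloud('wrist','w10.png')
print('tall',topfit([W],(.558,-.122),.034,.046,.08)); print('mid',topfit([W],(.5654,.015),.026,.038,.08))
P=W.reshape(-1,3)
P=P[(P[:,2]>.0165)&(P[:,2]<.026)&(P[:,0]>.604)&(P[:,0]<.63)]; ys=np.arange(-.18,.09,.02)
print('bar near edge',[(round(y,2),round(np.percentile(P[abs(P[:,1]-y)<.004,0],2),4)) for y in ys if (abs(P[:,1]-y)<.004).sum()>10])
_,W=cloud('side','s10.png'); print('gauge',topfit([W],(.42,.3),.115,.14,.1),topfit([W],(.42,.3),.07,.09,.1))
for q in ['bottle','tube_rack','dish']: print(q,ctrl.mark_of('side',q)[:1])
E
```

```text
time: 45.12
position: [0.5585, -0.122, 0.0254]
tool_rot: [-3.141, 0.024, -0.001]
ft_force: [-0.4, -0.4, -0.1]
grip_width: 0.917
grip_force: 0.0
time: 45.75
position: [0.478, -0.0399, 0.2268]
tool_rot: [3.139, -0.025, 0.001]
ft_force: [1.3, -0.7, 0.3]
grip_width: 1.0
grip_force: 0.0
time: 46.12
position: [0.4789, -0.0418, 0.2241]
tool_rot: [-3.14, 0.026, 0.003]
ft_force: [0.3, 0.8, -0.6]
grip_width: 0.998
grip_force: 0.0
tall [ 5.577e+02 -1.234e+02  9.530e+01  5.220e+01 -6.000e-01  3.960e+01
  5.327e+03]
mid [ 5.652e+02  1.380e+01  8.260e+01  5.320e+01 -7.000e-01  3.160e+01
  4.520e+03]
bar near edge [(np.float64(-0.18), np.float64(0.6049)), (np.float64(-0.16), np.float64(0.6044)), (np.float64(-0.14), np.float64(0.6083)), (np.float64(-0.12), np.float64(0.6088)), (np.float64(-0.1), np.float64(0.6063)), (np.float64(-0.08), np.float64(0.6058)), (np.float64(-0.06), np.float64(0.6061)), (np.float64(-0.04), np.float64(0.6064)), (np.float64(-0.02), np.float64(0.6066)), (np.float64(-0.0), np.float64(0.6089)), (np.float64(0.02), np.float64(0.6091)), (np.float64(0.04), np.float64(0.6084)), (np.float64(0.06), np.float64(0.6077)), (np.float64(0.08), np.float64(0.6088))]
gauge [418.8 298.1  24.8  23.9 -75.5 125.7 108. ] [415.1 297.4  94.9  46.8 -76.6  84.4 457. ]
bottle [{'xyz': [0.641, -0.3336, -0.0017], 'confidence': 0.52}]
tube_rack [{'xyz': [0.5026, 0.4736, 0.0013], 'confidence': 0.66}]
dish [{'xyz': [0.5187, -0.4881, 0.0015], 'confidence': 0.7}]
```

View pics/w10.png

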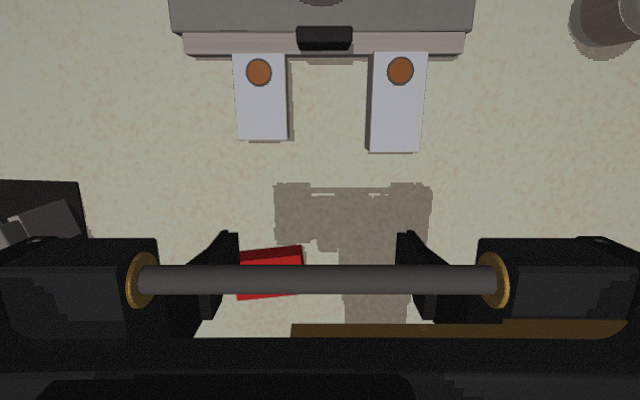

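Both blocks are flush and square to the bar again (mid at (260,95), tall at (397,100)). The bar lies against the base, the gauge is on its mat and the bystanders have not moved. Handing in.

```bash
python3 -c "
from bench import ctrl
print(ctrl.close_job())"
```

```text
the job is handed in; nothing more can be done
None
```

I handed the job in at about 46 s on the robot clock (no verdict came back): the straightedge is flush, the mid and tall blocks (no low block present) were gauged in order and measured flush at the end (tall put back once after a knock), and the gauge is on its mat.

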